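# Hang the lift-off screen leaf beside the drying pots

## Task

In this ceramics studio a small paper lattice screen shields drying pots. Take the leaf with the two iron knuckles out of the rack, hang it on the two upright pins of the fixed screen's post, both knuckles together, and lower it fully home before you let go; it may swing to any angle. Leave the plain panel in the rack and the bowl where they are.

Things in the scene. Friction and masses are not known exactly. Their poses are not given: they have to be found in the camera images.
- leaf: Lattice leaf, 0.4 kg, upright in a rack slot: 18 mm thick (x), 170 wide (y), 200 high (z). Origin: centre of underside. Solid top rail, 18 thick, 30 high, can be pinched from above. Two iron knuckles off its +y edge: upright rings, 32 mm outside, 22 bore, 14 high, centred at x 0, y +107 mm, undersides 30 and 160 mm above the leaf's. Home on the pins, its underside is 20 mm above the table.
- post: Fixed half of the screen, same wood and paper. Origin: on the axis of its two pins at table level; z up; +y points to its 36 mm square post (centre y +50 mm, 250 mm high) and lattice wing (18 thick, 220 high, ending at y +198). An iron arm 22 mm wide carries each pin. With the leaf's axes parallel to these, the leaf goes on the free -y side; hung, it can swing.
- pin_low (a point): Tip of the lower pin, 90 mm high. Both iron pins stand on one axis, 40 mm long: 16 mm diameter for the lower 16 mm, then tapering to 4 mm at the tip. Seats (30 mm discs, 10 thick) have tops 50 and 180 mm high; upper tip 220 mm. The lower knuckle must enter sideways between lower tip and upper seat: leaf's underside 60 to 124 mm above the table, then straight down.
- panel: Bystander: loose plain panel, same frame, size, axes and origin as the leaf (18 x 170 x 200 mm) but no knuckles. It stands in the rack's other slot, parallel to the leaf, 90 mm away centre to centre. The fixed wooden rack's floor is 10 mm above the table; slots 22 mm wide, 110 long, 45 deep.
- bowl: Bystander: loose white bowl, 110 mm across, 55 mm high, drying behind the screen. Origin: centre of its underside.
Things that resemble listed ones, but are neither listed nor needed, are in the scene too. Leave any green look-alike of the post alone.

How it is judged:
By the outcome, as a careful person would: the job done as asked, in the order asked, and still so for the second after the job is handed in, with the robot touching nothing.
It also fails if it takes over 48 s, if anything falls off the work surface, if the arm or the gripper's body presses on something with over 40 N, if the wrist force passes 120 N, or if a joint passes its speed limit or range.

## Robot

A 6-joint arm with a two-finger parallel gripper is mounted at the origin on the work surface. World frame = base frame: x ahead of the robot, y to its left, z up, the work surface at z = 0. Lengths are in m, angles in rad, forces in N, time in s.
With the tool pointing down it reaches from about 0.2 to 0.875 m from the base axis. Payload 3.4 kg.
Tool frame: the origin (TCP) lies midway between the tips of the shut fingers; the grasp point (between the pads) lies 19 mm behind it; z points along the fingers, y is the line along which they close (so a half turn about z gives the same grasp; the last joint's range is limited). The gripper opens to 94 mm and grips with 3 to 60 N. Pads are 16 mm wide; open, the fingers measure 119 mm over their backs; the gripper's body (75 mm by 177 mm) begins 78 mm behind the grasp point.
Start: joints at [1.013, 0.276, 1.505, -0, 1.361, -0.121], TCP at [0.243, 0.521, 0.205] pointing down, gripper open.
Joint ranges: [-2.89, 2.89], [-0.75, 2.08], [0.22, 2.7], [-1.18, 4.32], [0.11, 2.71], [-2.7, 2.7]. Speed limits (rad/s): [2.57, 2.57, 3.14, 3.14, 3.14, 3.14].

## Interface

Orientations are given as [roll, pitch, yaw] about the fixed x, y, z axes, in that order (R = Rz(yaw) Ry(pitch) Rx(roll)).
In Python, from cell import bot gives the robot as it stands.
- The arm moves only by the shell command python3 -m pendant 'ROWS' [FORCE]. ROWS is JSON, a list of rows, each an object of numbers: "dx", "dy", "dz": the shift along the tool's x, y, z in mm; "rx", "ry", "rz": the turn, a rotation vector about the tool's x, y, z in degrees; "gripper": the opening, from 0 (shut) to 1 (fully open). In form: [{"dx": .., "dy": .., "dz": .., "rx": .., "ry": .., "rz": .., "gripper": ..}, ...]. A call has 1 to 20 rows; each row shifts and turns the commanded pose from where the row before left it, along the tool's axes as they then stand; what a row does not reach is not made up. A row lasts 1/12 s, in which the tool goes at most 41.7 mm and 7.16 degrees, less where a joint would pass 70% of its speed; a pose out of reach is approached as far as the arm can. A call is refused whole if a number of a shift passes 41.7 or a number of a turn 7.16, either way. A call with a gripper value outside its range is refused whole. The fingers move at their own pace and stop on an object; FORCE is the grip in N (left out, the last holds). Time passes only in rows, so rows that do not move let the fingers close. It gives the time, the measured TCP pose, the force, the opening and the grip force at its end, in the units of the state.
- bot.read_state(): the state, without advancing time (a new reading comes with each control period).
- bot.get_image(name): name is "side" or "top"; returns (picture, depth): 384x512x3 uint8, red, green, blue; 384x512 float32, m along the optical axis (not along the pixel's ray), 0 where there is no reading.
- bot.get_calibration(name): a dict with "camera_matrix" (3x3 intrinsics, pixels), "R" (3x3) and "t" (3): a world point X has camera coordinates R X + t. Camera axes: x right, y down, z forward; pixel columns grow to the right and rows downward; lengths in m; the calibration is good to about 2 mm. A picture is of the moment at which its call begins. get_calibration takes no time and is no camera call.
- bot.hand_in(): hands the job in; it is judged then, once.
Trained networks look in the newest picture that a camera, given by its name, has taken for a name from the list of things; names that differ only in an ending like _2 or _b are one class to them, and where a whole thing is asked for, a point or a joint stands for the part that bears it (a point fixed in the world has none). Each returns a list of dicts, best first, with "conf" (0 to 1); they miss things now and then, are a little off and sometimes report something else, mostly with a low value. They report only what shows in the picture. A call takes as long as a camera call. They do not tell look-alikes from the thing itself.
- bot.masks_of(camera, query): "region" (384x512 bool, what is visible of it) and "uv" ([column, row] in pixels, amid what is visible of it).
- bot.mark_of(camera, query): "uv" ([column, row] in pixels: a listed point, or the origin of a listed thing).
The state is a dict: "time": time; "joint_pos": joint angles; "qvel": joint speeds; "tau": joint torques, N m; "eef_pos": TCP position; "tcp_rot": TCP orientation; "force": force on the tool from outside, world axes, zero at the start; "ft_torque": the same for the moment, N m; "finger_gap": finger opening in m; "finger_force": force on a finger pad.
Only numpy, scipy, OpenCV 4.12 (cv2) and the standard library are available. Lean on these libraries where they do the work, as an engineer would, in place of code of your own. Each camera call takes 0.05 s, during which the arm holds its last target. There are 200 camera calls.

## Working session

There is one attempt and no reset: what is moved stays moved. The work goes in short steps, Python scripts to look and compute and a shell command to move; the robot and the scene stay as the last step left them, time stands still between calls to the robot, and variables do not carry over. Pictures are saved under pics/ and viewed, at most 10 in all, crops included, and the job is handed in when it is done.

```bash
ls; mkdir -p pics
cat > h.py <<'E'
import numpy as np, cv2
from cell import bot
def cal(n):
    c=bot.get_calibration(n); return np.array(c["camera_matrix"]),np.array(c["R"]),np.array(c["t"])
def world(n,uv,d):
    K,R,t=cal(n); uv=np.atleast_2d(uv).astype(float); d=np.atleast_1d(d)
    p=np.c_[(uv-[K[0,2],K[1,2]])/[K[0,0],K[1,1]],np.ones(len(uv))]*d[:,None]
    return (p-t)@R
def plane(n,uv,z):
    K,R,t=cal(n); r=R.T@np.linalg.inv(K)@np.array([uv[0],uv[1],1.]); c=-R.T@t
    return c+r*(z-c[2])/r[2]
def cloud(n,d):
    v,u=np.nonzero(d>0); return np.c_[u,v],world(n,np.c_[u,v],d[v,u])
def proj(n,X):
    K,R,t=cal(n); p=(np.atleast_2d(X)@R.T+t)@K.T; return p[:,:2]/p[:,2:]
E
python3 - <<'E'
from h import *
ims=[]
for n in("top","side"):
    im,d=bot.get_image(n); cv2.imwrite(f"pics/{n}0.png",im[:,:,::-1]); np.save(f"{n}0.npy",d)
    K,R,t=cal(n); print(n,-R.T@t,R.T[:,2])
    for q in("leaf","post","panel","bowl"):
        for m in bot.masks_of(n,q): 
            r=m["region"]; print(q,m["conf"],m["uv"],r.sum(),np.round(np.median(world(n,np.argwhere(r)[:,::-1],d[r]),0),3))
    for q in("leaf","post","pin_low","panel"):
        print(q,[(m["conf"],m["uv"]) for m in bot.mark_of(n,q)])
E
```

```text
pics
top [ 0.46984201 -0.01990133  0.84907911] [ 0.13058574 -0.00833504 -0.99140198]
leaf 0.78 [406.0, 236.3] 1693 [ 0.494 -0.266  0.21 ]
post 0.94 [108.7, 218.0] 4821 [0.506 0.232 0.162]
post 0.68 [141.2, 113.0] 4810 [0.695 0.192 0.15 ]
panel 0.62 [412.4, 183.4] 2598 [ 0.581 -0.288  0.194]
bowl 0.56 [247.7, 119.8] 2153 [0.734 0.011 0.026]
bowl 0.33 [106.2, 218.4] 4549 [0.506 0.23  0.18 ]
leaf [(0.57, [387.6, 237.2]), (0.5, [385.7, 194.7])]
post [(0.66, [165.0, 236.3]), (0.66, [189.3, 151.4]), (0.56, [248.4, 125.6])]
pin_low [(0.73, [152.0, 235.9]), (0.64, [175.0, 138.5])]
panel [(0.82, [386.4, 194.5])]
side [ 0.27710688 -0.11069966  0.64991752] [ 0.47416972  0.11852706 -0.87241872]
leaf 0.74 [403.3, 252.6] 7535 [ 0.493 -0.287  0.153]
post 0.74 [83.8, 183.9] 6414 [0.495 0.223 0.133]
post 0.62 [152.0, 101.8] 5774 [0.693 0.19  0.129]
panel 0.6 [411.2, 200.2] 6308 [ 0.583 -0.292  0.157]
bowl 0.73 [248.7, 140.1] 1752 [0.745 0.014 0.03 ]
leaf [(0.61, [380.1, 275.7])]
post [(0.94, [189.8, 159.9])]
pin_low [(0.98, [178.7, 133.3]), (0.87, [123.0, 213.5])]
panel [(0.71, [383.3, 232.8])]
```

View pics/top0.png

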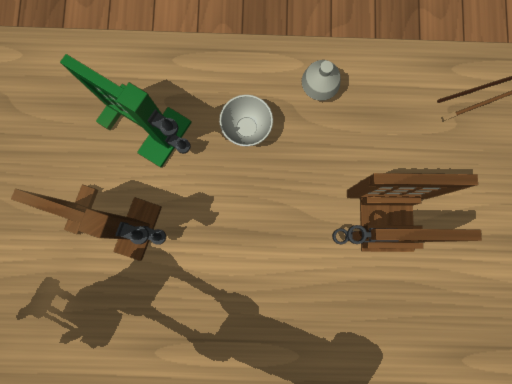

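View pics/side0.png

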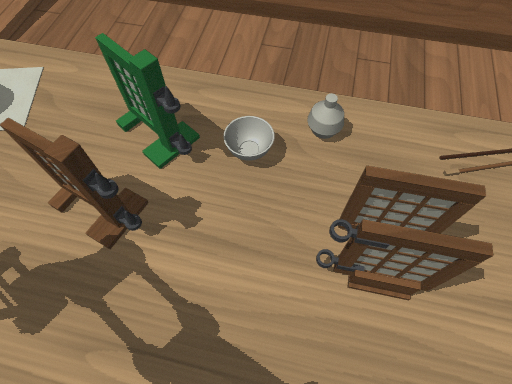

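The brown post is at top (110,225) and side (85,185), with pin tips at top ~(140,235) and (158,237). The green look-alike at top (140,110) must be left alone. The leaf with rings is the front one at top (406,236), rings at (358,234) and (342,235). The panel without rings is at top (412,183). Next I'll measure the leaf and post axes.

Run:
```python
from h import *
def line(P):
    m=P.mean(0); u,s,v=np.linalg.svd(P-m); d=v[0]*np.sign(v[0][1]); q=(P-m)@d; w=(P-m)@[-d[1],d[0]]
    return m,d,np.degrees(np.arctan2(-d[0],d[1])),q.min(),q.max(),np.percentile(w,[2,98])
for n in("top","side"):
    d=np.load(n+"0.npy"); uv,P=cloud(n,d)
    def sel(x0,x1,y0,y1,z0,z1): return P[(P[:,0]>x0)&(P[:,0]<x1)&(P[:,1]>y0)&(P[:,1]<y1)&(P[:,2]>z0)&(P[:,2]<z1)]
    for nm,b in(("leaf top",(.44,.54,-.42,-.15,.203,.22)),("panel top",(.54,.64,-.42,-.15,.203,.22)),("wing top",(.42,.6,.22,.45,.212,.228)),("post top",(.42,.6,.05,.45,.243,.26)),("up knuckle",(.44,.54,-.19,-.1,.178,.192)),("low knuckle",(.44,.54,-.19,-.1,.046,.062)),("upper seat/arm",(.42,.6,.05,.2,.172,.188)),("upper pin tip",(.42,.6,.05,.2,.205,.226)),("low pin",(.42,.6,.0,.2,.075,.096)),("lowseat",(.42,.6,.0,.2,.043,.055))):
        S=sel(*b)
        if len(S)<4: print(n,nm,len(S)); continue
        m,dd,a,q0,q1,w=line(S[:,:2]); print(n,nm,len(S),"mean",np.round(S.mean(0),4),"yaw %.2f"%a,"ext %.3f %.3f"%(q0,q1),np.round(w,4),"x",np.round(np.percentile(S[:,0],[1,99]),3),"y",np.round(np.percentile(S[:,1],[1,99]),3))
a=cv2.imread("pics/top0.png"); b=cv2.imread("pics/side0.png")
f=lambda i,x,y:cv2.resize(i[y:y+70,x:x+95],None,fx=4.2,fy=4.2,interpolation=cv2.INTER_CUBIC)
cv2.imwrite("pics/crop1.png",np.vstack([np.hstack([f(a,310,200),f(a,95,195)]),np.hstack([f(b,305,210),f(b,60,170)])]))
```

```text
top leaf top 1214 mean [ 0.4948 -0.2936  0.2104] yaw 1.22 ext -0.085 0.086 [-0.0086  0.0088] x [0.485 0.505] y [-0.376 -0.209]
top panel top 1210 mean [ 0.5842 -0.2901  0.2101] yaw 1.10 ext -0.086 0.084 [-0.0091  0.0084] x [0.575 0.594] y [-0.374 -0.207]
top wing top 886 mean [0.5225 0.309  0.2209] yaw -16.68 ext -0.086 0.059 [-0.0087  0.0089] x [0.5   0.545] y [0.252 0.364]
top post top 625 mean [0.4959 0.2229 0.2506] yaw -23.29 ext -0.018 0.020 [-0.0175  0.0175] x [0.477 0.516] y [0.204 0.244]
top up knuckle 99 mean [ 0.4923 -0.1786  0.1837] yaw 89.06 ext -0.016 0.014 [-0.008   0.0105] x [0.478 0.508] y [-0.189 -0.17 ]
top low knuckle 71 mean [ 0.4927 -0.178   0.054 ] yaw 86.24 ext -0.016 0.014 [-0.0074  0.0111] x [0.478 0.508] y [-0.189 -0.17 ]
top upper seat/arm 281 mean [0.4836 0.1801 0.1807] yaw -20.74 ext -0.019 0.023 [-0.0131  0.014 ] x [0.468 0.498] y [0.162 0.2  ]
top upper pin tip 41 mean [0.4814 0.1749 0.2127] yaw 85.75 ext -0.005 0.006 [-0.0044  0.0036] x [0.476 0.487] y [0.171 0.18 ]
top low pin 32 mean [0.4814 0.175  0.0825] yaw 86.62 ext -0.006 0.006 [-0.0046  0.0039]
[... 719 characters left out ...]
8 ext -0.017 0.015 [-0.0085  0.0094] x [0.479 0.51 ] y [-0.19  -0.171]
side low knuckle 104 mean [ 0.4935 -0.18    0.0524] yaw 87.64 ext -0.017 0.014 [-0.0086  0.0097] x [0.479 0.51 ] y [-0.19  -0.171]
side upper seat/arm 269 mean [0.4809 0.1752 0.1796] yaw -1.25 ext -0.014 0.025 [-0.017   0.0115] x [0.469 0.498] y [0.161 0.2  ]
side upper pin tip 57 mean [0.4825 0.1742 0.2124] yaw 53.94 ext -0.005 0.005 [-0.0033  0.0025] x [0.479 0.488] y [0.171 0.179]
side low pin 35 mean [0.4828 0.1745 0.0828] yaw 49.53 ext -0.005 0.006 [-0.0037  0.0028] x [0.479 0.488] y [0.171 0.179]
side lowseat 174 mean [0.4818 0.1765 0.0496] yaw -7.42 ext -0.016 0.025 [-0.0159  0.012 ] x [0.469 0.499] y [0.161 0.2  ]
```

View pics/crop1.png

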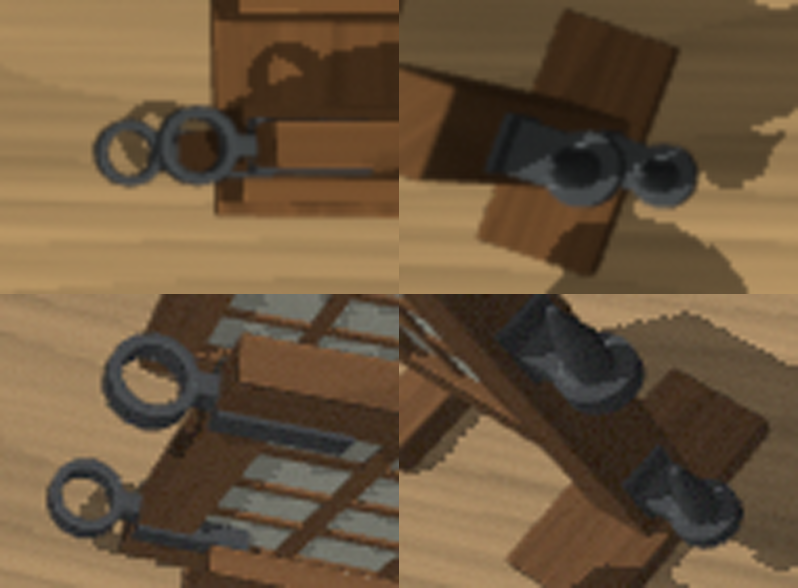

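Choice confirmed by the crop: the front panel carries the two rings, and the brown post has the pins. Estimates: leaf centre (0.495,-0.293), yaw 1.1°, pin axis (0.482,0.1745). The sizes and heights agree with the ones given.

```bash
cat >> h.py <<'E'
from scipy.spatial.transform import Rotation as Ro
def plan(target,yaw_x=None):
    """mm shift in tool axes to TCP target; deg of rz to bring tool y along world dir angle yaw_x"""
    s=bot.read_state(); R=Ro.from_euler("xyz",s["tcp_rot"]).as_matrix()
    print("t",round(s["time"],2),"tcp",np.round(s["eef_pos"],4),"rpy",np.round(np.degrees(s["tcp_rot"]),2),"F",np.round(s["force"],1),"gap",s["finger_gap"],"q",np.round(s["joint_pos"],2))
    print("tool axes in world (cols)\n",np.round(R,3)); print("shift mm tool",np.round(R.T@(np.array(target)-s["eef_pos"])*1000,1))
    print("tool y dir deg",np.degrees(np.arctan2(R[1,1],R[0,1])))
E
python3 -c "
from h import *
plan([.495,-.288,.33])"
```

```text
t 0.9 tcp [0.2433 0.521  0.2055] rpy [179.99   0.   154.97] F [-0.1 -0.6 -0.2] gap 0.09392440382073461 q [ 1.01  0.28  1.5  -0.    1.36 -0.12]
tool axes in world (cols)
 [[-0.906  0.423  0.   ]
 [ 0.423  0.906  0.   ]
 [-0.     0.    -1.   ]]
shift mm tool [-570.4 -626.6 -124.5]
tool y dir deg 64.9736776408864
```

```bash
python3 -m pendant '[{"dz":-14,"rz":7.1,"gripper":1},{"dz":-14,"rz":7.1},{"dz":-14,"rz":7.1},{"dz":-14,"rz":7.1},{"dz":-14,"rz":7.1},{"dz":-14,"rz":7.1},{"dz":-14,"rz":7.1},{"dz":-14,"rz":7.1},{"dz":-14,"rz":7.1},{},{}]' 
python3 -m pendant '[{"dx":-40,"dy":12},{"dx":-40,"dy":12},{"dx":-40,"dy":12},{"dx":-40,"dy":12},{"dx":-40,"dy":12},{"dx":-40,"dy":12},{"dx":-40,"dy":12},{"dx":-40,"dy":12},{"dx":-40,"dy":12},{"dx":-40,"dy":12},{"dx":-40,"dy":12},{"dx":-40,"dy":12},{"dx":-40,"dy":12},{"dx":-40,"dy":12},{"dx":-40,"dy":12},{"dx":-40,"dy":12},{"dx":-40,"dy":12},{"dx":-40,"dy":12},{},{}]'
python3 -c "
from h import *
plan([.495,-.288,.178])"
```

```text
t 0.9 tcp [0.2433 0.521  0.2055] rpy [179.99   0.   154.97] F [-0.1 -0.6 -0.2] gap 0.09392440382073461 q [ 1.01  0.28  1.5  -0.    1.36 -0.12]
tool axes in world (cols)
 [[-0.906  0.423  0.   ]
 [ 0.423  0.906  0.   ]
 [-0.     0.    -1.   ]]
shift mm tool [-570.3 -626.6   27.5]
tool y dir deg 64.9736776408864schema error: expected keys dx, dy, dz, rx, ry, rz, gripper
schema error: expected keys dx, dy, dz, rx, ry, rz, gripper
```

All seven keys are needed in each row.

```bash
python3 -m pendant '[{"dx":0,"dy":0,"dz":-14,"rx":0,"ry":0,"rz":7.1,"gripper":1},{"dx":0,"dy":0,"dz":-14,"rx":0,"ry":0,"rz":7.1,"gripper":1},{"dx":0,"dy":0,"dz":-14,"rx":0,"ry":0,"rz":7.1,"gripper":1},{"dx":0,"dy":0,"dz":-14,"rx":0,"ry":0,"rz":7.1,"gripper":1},{"dx":0,"dy":0,"dz":-14,"rx":0,"ry":0,"rz":7.1,"gripper":1},{"dx":0,"dy":0,"dz":-14,"rx":0,"ry":0,"rz":7.1,"gripper":1},{"dx":0,"dy":0,"dz":-14,"rx":0,"ry":0,"rz":7.1,"gripper":1},{"dx":0,"dy":0,"dz":-14,"rx":0,"ry":0,"rz":7.1,"gripper":1},{"dx":0,"dy":0,"dz":-14,"rx":0,"ry":0,"rz":7.1,"gripper":1},{"dx":0,"dy":0,"dz":0,"rx":0,"ry":0,"rz":0,"gripper":1},{"dx":0,"dy":0,"dz":0,"rx":0,"ry":0,"rz":0,"gripper":1}]'
python3 -c "
from h import *
plan([.495,-.288,.33])"
```

```text
time: 1.82
eef_pos: [0.2434, 0.5213, 0.3319]
tcp_rot: [3.141, -0.001, 1.593]
force: [-0.4, -1.2, -0.3]
finger_gap: 0.0939
finger_force: 0.0
t 1.82 tcp [0.2434 0.5213 0.3319] rpy [ 1.7995e+02 -8.0000e-02  9.1260e+01] F [-0.4 -1.2 -0.3] gap 0.09388274366231308 q [1.01 0.23 1.26 0.   1.65 0.99]
tool axes in world (cols)
 [[-0.022  1.     0.001]
 [ 1.     0.022  0.001]
 [ 0.001  0.001 -1.   ]]
shift mm tool [-814.6  233.8    1.1]
tool y dir deg 1.2561479240626006
```

```bash
python3 -m pendant '[{"dx":-40,"dy":12,"dz":0,"rx":0,"ry":0,"rz":0,"gripper":1},{"dx":-40,"dy":12,"dz":0,"rx":0,"ry":0,"rz":0,"gripper":1},{"dx":-40,"dy":12,"dz":0,"rx":0,"ry":0,"rz":0,"gripper":1},{"dx":-40,"dy":12,"dz":0,"rx":0,"ry":0,"rz":0,"gripper":1},{"dx":-40,"dy":12,"dz":0,"rx":0,"ry":0,"rz":0,"gripper":1},{"dx":-40,"dy":12,"dz":0,"rx":0,"ry":0,"rz":0,"gripper":1},{"dx":-40,"dy":12,"dz":0,"rx":0,"ry":0,"rz":0,"gripper":1},{"dx":-40,"dy":12,"dz":0,"rx":0,"ry":0,"rz":0,"gripper":1},{"dx":-40,"dy":12,"dz":0,"rx":0,"ry":0,"rz":0,"gripper":1},{"dx":-40,"dy":12,"dz":0,"rx":0,"ry":0,"rz":0,"gripper":1},{"dx":-40,"dy":12,"dz":0,"rx":0,"ry":0,"rz":0,"gripper":1},{"dx":-40,"dy":12,"dz":0,"rx":0,"ry":0,"rz":0,"gripper":1},{"dx":-40,"dy":12,"dz":0,"rx":0,"ry":0,"rz":0,"gripper":1},{"dx":-40,"dy":12,"dz":0,"rx":0,"ry":0,"rz":0,"gripper":1},{"dx":-40,"dy":12,"dz":0,"rx":0,"ry":0,"rz":0,"gripper":1},{"dx":-40,"dy":12,"dz":0,"rx":0,"ry":0,"rz":0,"gripper":1},{"dx":-40,"dy":12,"dz":0,"rx":0,"ry":0,"rz":0,"gripper":1},{"dx":-40,"dy":12,"dz":0,"rx":0,"ry":0,"rz":0,"gripper":1},{"dx":0,"dy":0,"dz":0,"rx":0,"ry":0,"rz":0,"gripper":1},{"dx":0,"dy":0,"dz":0,"rx":0,"ry":0,"rz":0,"gripper":1}]'
python3 -c "
from h import *
plan([.495,-.288,.178])"
```

```text
time: 3.48
eef_pos: [0.4719, -0.1947, 0.3292]
tcp_rot: [-3.138, -0.002, 1.588]
force: [-0.7, 0.4, -0.0]
finger_gap: 0.0937
finger_force: 0.0
t 3.48 tcp [ 0.4719 -0.1947  0.3292] rpy [-1.798e+02 -1.400e-01  9.101e+01] F [-0.7  0.4 -0. ] gap 0.09374205454199959 q [-0.53  0.13  1.39  0.    1.62 -0.55]
tool axes in world (cols)
 [[-0.018  1.    -0.004]
 [ 1.     0.018  0.002]
 [ 0.002 -0.004 -1.   ]]
shift mm tool [-94.   22.  150.8]
tool y dir deg 1.007735474603474
```

```bash
python3 -m pendant '[{"dx":-32,"dy":8,"dz":0,"rx":0,"ry":0,"rz":0,"gripper":1},{"dx":-31,"dy":7,"dz":0,"rx":0,"ry":0,"rz":0,"gripper":1},{"dx":-31,"dy":7,"dz":0,"rx":0,"ry":0,"rz":0,"gripper":1},{"dx":0,"dy":0,"dz":30,"rx":0,"ry":0,"rz":0,"gripper":1},{"dx":0,"dy":0,"dz":30,"rx":0,"ry":0,"rz":0,"gripper":1},{"dx":0,"dy":0,"dz":30,"rx":0,"ry":0,"rz":0,"gripper":1},{"dx":0,"dy":0,"dz":0,"rx":0,"ry":0,"rz":0,"gripper":1},{"dx":0,"dy":0,"dz":0,"rx":0,"ry":0,"rz":0,"gripper":1}]'
python3 -c "
from h import *
plan([.495,-.288,.178])
im,d=bot.get_image('side'); cv2.imwrite('pics/side1.png',im[:,:,::-1])"
```

```text
time: 4.15
eef_pos: [0.4949, -0.2845, 0.2403]
tcp_rot: [-3.138, -0.003, 1.592]
force: [-0.4, 0.0, 0.8]
finger_gap: 0.0939
finger_force: 0.0
t 4.15 tcp [ 0.4949 -0.2845  0.2403] rpy [-179.82   -0.18   91.22] F [-0.4  0.   0.8] gap 0.09385077774829322 q [-0.64  0.26  1.45  0.    1.44 -0.67]
tool axes in world (cols)
 [[-0.021  1.    -0.003]
 [ 1.     0.021  0.003]
 [ 0.003 -0.003 -1.   ]]
shift mm tool [-3.7  0.2 62.3]
tool y dir deg 1.2160581442215794
```

View pics/side1.png

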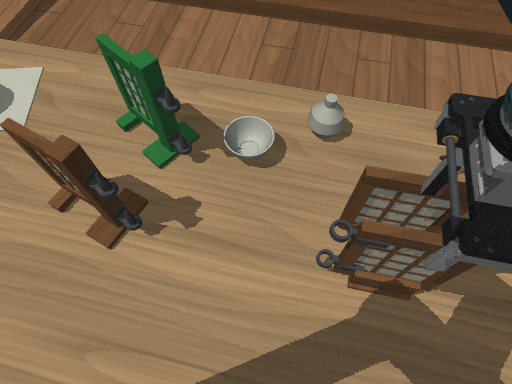

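The fingers, at about (445,175) and (440,258), straddle the front leaf's top rail. The back finger sits between leaf and panel. I'll go down and grip.

```bash
python3 -m pendant '[{"dx":0,"dy":0,"dz":22,"rx":0,"ry":0,"rz":0,"gripper":1},{"dx":0,"dy":0,"dz":20,"rx":0,"ry":0,"rz":0,"gripper":1},{"dx":0,"dy":0,"dz":20,"rx":0,"ry":0,"rz":0,"gripper":1},{"dx":0,"dy":0,"dz":0,"rx":0,"ry":0,"rz":0,"gripper":1},{"dx":0,"dy":0,"dz":0,"rx":0,"ry":0,"rz":0,"gripper":0.4},{"dx":0,"dy":0,"dz":0,"rx":0,"ry":0,"rz":0,"gripper":0.3},{"dx":0,"dy":0,"dz":0,"rx":0,"ry":0,"rz":0,"gripper":0.1},{"dx":0,"dy":0,"dz":0,"rx":0,"ry":0,"rz":0,"gripper":0},{"dx":0,"dy":0,"dz":0,"rx":0,"ry":0,"rz":0,"gripper":0},{"dx":0,"dy":0,"dz":0,"rx":0,"ry":0,"rz":0,"gripper":0},{"dx":0,"dy":0,"dz":0,"rx":0,"ry":0,"rz":0,"gripper":0},{"dx":0,"dy":0,"dz":0,"rx":0,"ry":0,"rz":0,"gripper":0}]' 45
python3 -c "
from h import *
plan([.495,-.288,.178])"
```

```text
time: 5.2
eef_pos: [0.496, -0.2868, 0.1795]
tcp_rot: [3.141, 0.0, 1.589]
force: [-0.2, -0.2, -0.3]
finger_gap: 0.0439
finger_force: 0.0
t 5.2 tcp [ 0.496  -0.2868  0.1795] rpy [179.99   0.    91.07] F [-0.2 -0.2 -0.3] gap 0.04388597382106752 q [-0.65  0.29  1.55  0.    1.3  -0.66]
tool axes in world (cols)
 [[-0.019  1.     0.   ]
 [ 1.     0.019 -0.   ]
 [-0.     0.    -1.   ]]
shift mm tool [-1.2 -1.   1.5]
tool y dir deg 1.069259114768492
```

```bash
python3 -m pendant '[{"dx":0,"dy":0,"dz":0,"rx":0,"ry":0,"rz":0,"gripper":0},{"dx":0,"dy":0,"dz":0,"rx":0,"ry":0,"rz":0,"gripper":0},{"dx":0,"dy":0,"dz":0,"rx":0,"ry":0,"rz":0,"gripper":0},{"dx":0,"dy":0,"dz":0,"rx":0,"ry":0,"rz":0,"gripper":0},{"dx":0,"dy":0,"dz":0,"rx":0,"ry":0,"rz":0,"gripper":0},{"dx":0,"dy":0,"dz":0,"rx":0,"ry":0,"rz":0,"gripper":0},{"dx":0,"dy":0,"dz":0,"rx":0,"ry":0,"rz":0,"gripper":0},{"dx":0,"dy":0,"dz":0,"rx":0,"ry":0,"rz":0,"gripper":0}]' 45
```

```text
time: 5.87
eef_pos: [0.4958, -0.2867, 0.1794]
tcp_rot: [-3.141, -0.0, 1.59]
force: [0.1, 0.5, 0.3]
finger_gap: 0.0177
finger_force: 45.0
```

Gripped: gap 17.7 mm against an 18 mm rail, 45 N. Now lift 84 mm.

```bash
python3 -m pendant '[{"dx":0,"dy":0,"dz":-6,"rx":0,"ry":0,"rz":0,"gripper":0},{"dx":0,"dy":0,"dz":-12,"rx":0,"ry":0,"rz":0,"gripper":0},{"dx":0,"dy":0,"dz":-12,"rx":0,"ry":0,"rz":0,"gripper":0},{"dx":0,"dy":0,"dz":-12,"rx":0,"ry":0,"rz":0,"gripper":0},{"dx":0,"dy":0,"dz":-12,"rx":0,"ry":0,"rz":0,"gripper":0},{"dx":0,"dy":0,"dz":-12,"rx":0,"ry":0,"rz":0,"gripper":0},{"dx":0,"dy":0,"dz":-12,"rx":0,"ry":0,"rz":0,"gripper":0},{"dx":0,"dy":0,"dz":-6,"rx":0,"ry":0,"rz":0,"gripper":0},{"dx":0,"dy":0,"dz":0,"rx":0,"ry":0,"rz":0,"gripper":0},{"dx":0,"dy":0,"dz":0,"rx":0,"ry":0,"rz":0,"gripper":0},{"dx":0,"dy":0,"dz":0,"rx":0,"ry":0,"rz":0,"gripper":0}]'
python3 - <<'E'
from h import *
plan([.495,-.1,.262])
im,d=bot.get_image("side"); cv2.imwrite("pics/side2.png",im[:,:,::-1])
uv,P=cloud("side",d)
for nm,z0,z1 in (("up",.25,.275),("low",.12,.145)):
    S=P[(abs(P[:,0]-.494)<.03)&(P[:,1]>-.204)&(P[:,1]<-.14)&(P[:,2]>z0)&(P[:,2]<z1)]; 
    print(nm,len(S),np.round(np.percentile(S,[1,50,99],axis=0),4))
E
```

```text
time: 6.78
eef_pos: [0.4954, -0.2863, 0.2623]
tcp_rot: [-3.14, -0.001, 1.59]
force: [-0.7, 0.6, -4.3]
finger_gap: 0.0177
finger_force: 45.0
t 6.78 tcp [ 0.4954 -0.2863  0.2623] rpy [-1.7991e+02 -8.0000e-02  9.1080e+01] F [-0.7  0.6 -4.3] gap 0.017663195782025572 q [-0.65  0.25  1.41  0.    1.49 -0.66]
tool axes in world (cols)
 [[-0.019  1.    -0.002]
 [ 1.     0.019  0.001]
 [ 0.001 -0.002 -1.   ]]
shift mm tool [186.3   3.1   0.6]
tool y dir deg 1.0759310744668251
up 472 [[ 0.4788 -0.2033  0.2541]
 [ 0.4924 -0.1871  0.2658]
 [ 0.509  -0.1711  0.2684]]
low 270 [[ 0.4787 -0.2034  0.1241]
 [ 0.4929 -0.187   0.136 ]
 [ 0.5087 -0.1708  0.1386]]
```

View pics/side2.png

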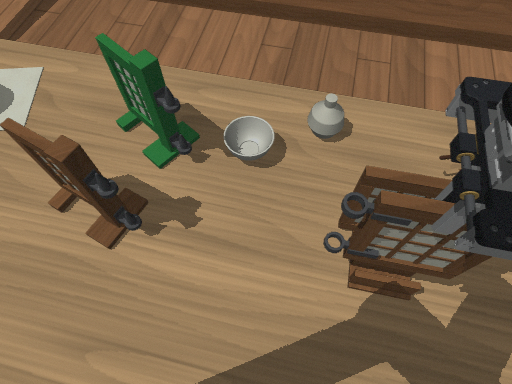

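The leaf hangs level at (400,230), rings at (357,206) and (335,242), with its underside about 94 mm up and clear of the rack. The ring-to-pin shift is about 362 mm along tool x and -4 mm along tool y. I'll go 305 mm, then check.

```bash
python3 -m pendant '[{"dx":8,"dy":0,"dz":0,"rx":0,"ry":0,"rz":0,"gripper":0},{"dx":16,"dy":0,"dz":0,"rx":0,"ry":0,"rz":0,"gripper":0},{"dx":24,"dy":-1,"dz":0,"rx":0,"ry":0,"rz":0,"gripper":0},{"dx":30,"dy":-1,"dz":0,"rx":0,"ry":0,"rz":0,"gripper":0},{"dx":30,"dy":-1,"dz":0,"rx":0,"ry":0,"rz":0,"gripper":0},{"dx":30,"dy":-1,"dz":0,"rx":0,"ry":0,"rz":0,"gripper":0},{"dx":30,"dy":0,"dz":0,"rx":0,"ry":0,"rz":0,"gripper":0},{"dx":30,"dy":0,"dz":0,"rx":0,"ry":0,"rz":0,"gripper":0},{"dx":30,"dy":0,"dz":0,"rx":0,"ry":0,"rz":0,"gripper":0},{"dx":29,"dy":0,"dz":0,"rx":0,"ry":0,"rz":0,"gripper":0},{"dx":24,"dy":0,"dz":0,"rx":0,"ry":0,"rz":0,"gripper":0},{"dx":16,"dy":0,"dz":0,"rx":0,"ry":0,"rz":0,"gripper":0},{"dx":8,"dy":0,"dz":0,"rx":0,"ry":0,"rz":0,"gripper":0},{"dx":0,"dy":0,"dz":0,"rx":0,"ry":0,"rz":0,"gripper":0},{"dx":0,"dy":0,"dz":0,"rx":0,"ry":0,"rz":0,"gripper":0},{"dx":0,"dy":0,"dz":0,"rx":0,"ry":0,"rz":0,"gripper":0}]'
cat > chk.py <<'E'
from h import *
import sys
plan([.483-.002+.0,.0752,.2623])
for n in ("side","top"):
    im,d=bot.get_image(n); cv2.imwrite(f"pics/{sys.argv[1]}_{n}.png",im[:,:,::-1]); uv,P=cloud(n,d)
    for nm,z0,z1 in (("up ring",.26,.275),("low ring",.13,.145),("uptip",.207,.226),("lowtip",.077,.096)):
        S=P[(P[:,0]>.44)&(P[:,0]<.53)&(P[:,1]>.10)&(P[:,1]<.198)&(P[:,2]>z0)&(P[:,2]<z1)]
        if len(S)>3: 
            print(n,nm,len(S),np.round(np.percentile(S,[1,50,99],axis=0),4).tolist())
            if "ring" in nm:
                S=S[S[:,2]>np.percentile(S[:,2],90)-.004]; c,r=cv2.minEnclosingCircle((S[S[:,1]>np.percentile(S[:,1],99)-.032][:,:2]*1000).astype(np.float32)); print("  circle",np.round(c,1),round(r,1))
E
python3 chk.py c3
```

```text
time: 8.17
eef_pos: [0.4861, 0.0175, 0.2634]
tcp_rot: [-3.141, 0.001, 1.589]
force: [0.1, 0.4, -4.9]
finger_gap: 0.0173
finger_force: 45.0
t 8.17 tcp [0.4861 0.0175 0.2634] rpy [-1.7999e+02  5.0000e-02  9.1050e+01] F [ 0.1  0.4 -4.9] gap 0.01732003883411522 q [-0.11  0.11  1.58 -0.    1.45 -0.12]
tool axes in world (cols)
 [[-0.018  1.    -0.   ]
 [ 1.     0.018 -0.001]
 [-0.001 -0.    -1.   ]]
shift mm tool [57.8 -4.   1.1]
tool y dir deg 1.0527400508033804
side low ring 157 [[0.47, 0.1013, 0.1301], [0.4803, 0.1199, 0.1371], [0.4988, 0.1319, 0.1401]]
  circle [485.7 116.5] 16.3
side uptip 50 [[0.479, 0.1713, 0.2074], [0.4819, 0.174, 0.213], [0.4882, 0.1787, 0.2211]]
side lowtip 30 [[0.4792, 0.1716, 0.0772], [0.4825, 0.1743, 0.0834], [0.4874, 0.178, 0.0909]]
```

```bash
python3 -m pendant '[{"dx":10,"dy":0,"dz":0,"rx":0,"ry":0,"rz":0,"gripper":0},{"dx":14,"dy":0,"dz":0,"rx":0,"ry":0,"rz":0,"gripper":0},{"dx":14,"dy":-0.5,"dz":0,"rx":0,"ry":0,"rz":0,"gripper":0},{"dx":12,"dy":0,"dz":0,"rx":0,"ry":0,"rz":0,"gripper":0},{"dx":8,"dy":0,"dz":0,"rx":0,"ry":0,"rz":0,"gripper":0},{"dx":0,"dy":0,"dz":0,"rx":0,"ry":0,"rz":0,"gripper":0},{"dx":0,"dy":0,"dz":0,"rx":0,"ry":0,"rz":0,"gripper":0},{"dx":0,"dy":0,"dz":0,"rx":0,"ry":0,"rz":0,"gripper":0}]'
python3 chk.py c4; python3 -c "
import cv2,numpy as np
a=cv2.imread('pics/c4_side.png')[130:270,50:240];b=cv2.imread('pics/c4_top.png')[160:300,60:250]
cv2.imwrite('pics/c4.png',np.hstack([cv2.resize(i,None,fx=2.1,fy=2.9) for i in(a,b)]))"
```

```text
time: 8.93
eef_pos: [0.4847, 0.0757, 0.2634]
tcp_rot: [-3.142, 0.001, 1.59]
force: [-0.0, -0.9, -4.7]
finger_gap: 0.0176
finger_force: 45.0
t 8.93 tcp [0.4847 0.0757 0.2634] rpy [-1.800e+02  4.000e-02  9.107e+01] F [-0.  -0.9 -4.7] gap 0.01760188849983261 q [ 0.01  0.12  1.57 -0.    1.46 -0.01]
tool axes in world (cols)
 [[-0.019  1.    -0.   ]
 [ 1.     0.019 -0.001]
 [-0.001 -0.    -1.   ]]
shift mm tool [-0.4 -3.7  1.1]
tool y dir deg 1.0748025752160761
side up ring 14 [[0.4763, 0.1005, 0.2602], [0.4767, 0.1033, 0.2678], [0.4774, 0.1086, 0.2732]]
  circle [477.  102.5] 2.1
side low ring 324 [[0.4683, 0.1017, 0.1302], [0.4764, 0.1368, 0.1377], [0.4939, 0.1888, 0.1447]]
  circle [480.3 175.8] 15.1
side uptip 55 [[0.4815, 0.1001, 0.2072], [0.4834, 0.1092, 0.2144], [0.4845, 0.1199, 0.2258]]
side lowtip 35 [[0.4769, 0.1084, 0.0775], [0.4826, 0.1739, 0.0846], [0.4875, 0.1781, 0.0951]]
```

View pics/c4.png

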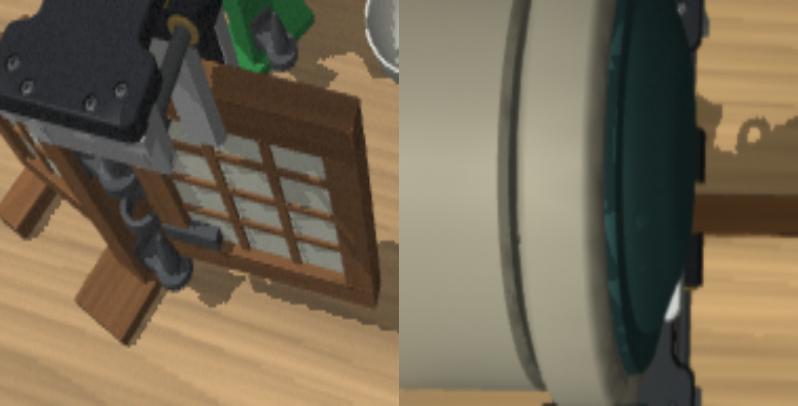

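The side crop shows the lower ring at crop (135,210), between the upper seat and the lower pin, over the pin. The gripper hides the top view. Kinematics puts the ring at (0.4831,0.1750) against the pin at (0.483,0.175). Now lower 45 mm and watch the force.

```bash
python3 -m pendant '[{"dx":0,"dy":0,"dz":8,"rx":0,"ry":0,"rz":0,"gripper":0},{"dx":0,"dy":0,"dz":10,"rx":0,"ry":0,"rz":0,"gripper":0},{"dx":0,"dy":0,"dz":8,"rx":0,"ry":0,"rz":0,"gripper":0},{"dx":0,"dy":0,"dz":5,"rx":0,"ry":0,"rz":0,"gripper":0},{"dx":0,"dy":0,"dz":4,"rx":0,"ry":0,"rz":0,"gripper":0},{"dx":0,"dy":0,"dz":4,"rx":0,"ry":0,"rz":0,"gripper":0},{"dx":0,"dy":0,"dz":3,"rx":0,"ry":0,"rz":0,"gripper":0},{"dx":0,"dy":0,"dz":3,"rx":0,"ry":0,"rz":0,"gripper":0},{"dx":0,"dy":0,"dz":0,"rx":0,"ry":0,"rz":0,"gripper":0},{"dx":0,"dy":0,"dz":0,"rx":0,"ry":0,"rz":0,"gripper":0}]'
python3 chk.py c5;  python3 -c "
import cv2
cv2.imwrite('pics/c5.png',cv2.resize(cv2.imread('pics/c5_side.png')[150:270,50:210],None,fx=5,fy=5,interpolation=2))"
```

```text
time: 9.87
eef_pos: [0.4847, 0.0761, 0.2185]
tcp_rot: [3.141, -0.0, 1.59]
force: [0.7, 0.3, -4.7]
finger_gap: 0.0174
finger_force: 45.0
t 9.87 tcp [0.4847 0.0761 0.2185] rpy [179.99  -0.    91.07] F [ 0.7  0.3 -4.7] gap 0.0174283687922632 q [ 0.01  0.14  1.65  0.    1.35 -0.  ]
tool axes in world (cols)
 [[-0.019  1.     0.   ]
 [ 1.     0.019  0.   ]
 [ 0.     0.    -1.   ]]
shift mm tool [ -0.8  -3.7 -43.8]
tool y dir deg 1.0742215950308216
side low ring 47 [[0.4755, 0.1012, 0.1304], [0.4832, 0.1184, 0.1339], [0.4841, 0.1515, 0.1444]]
  circle [479.6 132.4] 16.2
side lowtip 356 [[0.4689, 0.1028, 0.079], [0.4768, 0.1486, 0.0912], [0.4933, 0.19, 0.0956]]
```

View pics/c5.png

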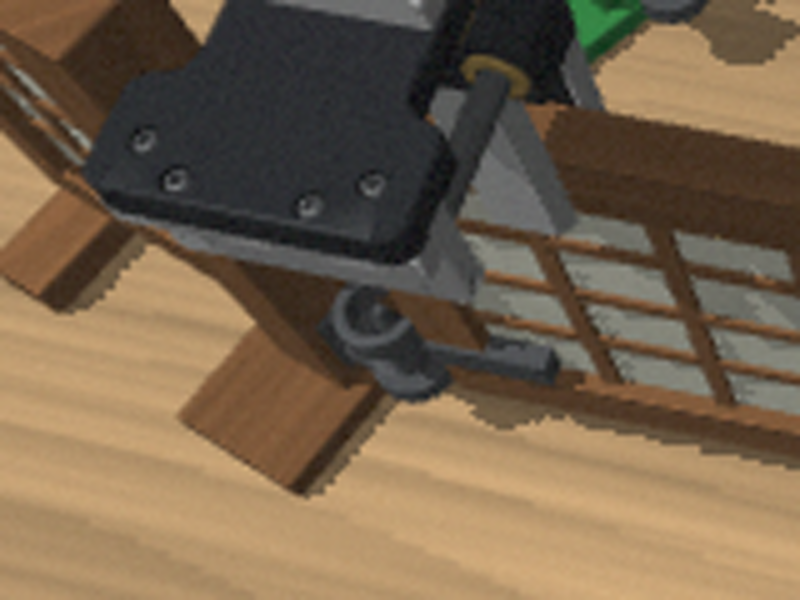

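The lower ring encircles the pin tip at crop (375,312), well centred, with no contact force. Keep lowering.

```bash
python3 -m pendant '[{"dx":0,"dy":0,"dz":3,"rx":0,"ry":0,"rz":0,"gripper":0},{"dx":0,"dy":0,"dz":4,"rx":0,"ry":0,"rz":0,"gripper":0},{"dx":0,"dy":0,"dz":4,"rx":0,"ry":0,"rz":0,"gripper":0},{"dx":0,"dy":0,"dz":4,"rx":0,"ry":0,"rz":0,"gripper":0},{"dx":0,"dy":0,"dz":4,"rx":0,"ry":0,"rz":0,"gripper":0},{"dx":0,"dy":0,"dz":3,"rx":0,"ry":0,"rz":0,"gripper":0},{"dx":0,"dy":0,"dz":2,"rx":0,"ry":0,"rz":0,"gripper":0},{"dx":0,"dy":0,"dz":0,"rx":0,"ry":0,"rz":0,"gripper":0},{"dx":0,"dy":0,"dz":0,"rx":0,"ry":0,"rz":0,"gripper":0}]'; python3 -c "
from h import *
print(bot.read_state()['ft_torque'])"
```

```text
time: 10.72
eef_pos: [0.4847, 0.0761, 0.1944]
tcp_rot: [-3.141, -0.0, 1.59]
force: [0.4, 0.3, -4.4]
finger_gap: 0.0173
finger_force: 45.0
[-0.07142231  0.03411556 -0.03525236]
```

No contact yet. Creep down to the seats.

```bash
python3 -m pendant '[{"dx":0,"dy":0,"dz":1.5,"rx":0,"ry":0,"rz":0,"gripper":0},{"dx":0,"dy":0,"dz":1.5,"rx":0,"ry":0,"rz":0,"gripper":0},{"dx":0,"dy":0,"dz":1,"rx":0,"ry":0,"rz":0,"gripper":0},{"dx":0,"dy":0,"dz":0,"rx":0,"ry":0,"rz":0,"gripper":0},{"dx":0,"dy":0,"dz":0,"rx":0,"ry":0,"rz":0,"gripper":0}]'; python3 -m pendant '[{"dx":0,"dy":0,"dz":1,"rx":0,"ry":0,"rz":0,"gripper":0},{"dx":0,"dy":0,"dz":0,"rx":0,"ry":0,"rz":0,"gripper":0},{"dx":0,"dy":0,"dz":0,"rx":0,"ry":0,"rz":0,"gripper":0}]'
```

```text
time: 11.13
eef_pos: [0.4846, 0.0761, 0.1905]
tcp_rot: [3.142, -0.0, 1.59]
force: [-0.5, 0.1, -3.5]
finger_gap: 0.0175
finger_force: 45.0
time: 11.38
eef_pos: [0.4846, 0.0761, 0.1894]
tcp_rot: [-3.142, -0.0, 1.59]
force: [-0.4, -1.2, -4.8]
finger_gap: 0.0174
finger_force: 45.0
```

```bash
python3 -m pendant '[{"dx":0,"dy":0,"dz":0.7,"rx":0,"ry":0,"rz":0,"gripper":0},{"dx":0,"dy":0,"dz":0,"rx":0,"ry":0,"rz":0,"gripper":0},{"dx":0,"dy":0,"dz":0,"rx":0,"ry":0,"rz":0,"gripper":0}]'; python3 -m pendant '[{"dx":0,"dy":0,"dz":0.7,"rx":0,"ry":0,"rz":0,"gripper":0},{"dx":0,"dy":0,"dz":0,"rx":0,"ry":0,"rz":0,"gripper":0},{"dx":0,"dy":0,"dz":0,"rx":0,"ry":0,"rz":0,"gripper":0}]'
```

```text
time: 11.63
eef_pos: [0.4848, 0.0761, 0.1892]
tcp_rot: [3.141, -0.0, 1.59]
force: [-1.4, -1.1, -1.8]
finger_gap: 0.0179
finger_force: 45.0
time: 11.88
eef_pos: [0.485, 0.076, 0.189]
tcp_rot: [3.14, 0.0, 1.59]
force: [-2.0, -0.8, 4.8]
finger_gap: 0.0178
finger_force: 45.0
```

The weight has come off and the seats push back about 9 N, at the expected height of 0.189. The leaf is home, so release gradually.

```bash
python3 -m pendant '[{"dx":0,"dy":0,"dz":0,"rx":0,"ry":0,"rz":0,"gripper":0.2},{"dx":0,"dy":0,"dz":0,"rx":0,"ry":0,"rz":0,"gripper":0.3},{"dx":0,"dy":0,"dz":0,"rx":0,"ry":0,"rz":0,"gripper":0.45},{"dx":0,"dy":0,"dz":0,"rx":0,"ry":0,"rz":0,"gripper":0.6},{"dx":0,"dy":0,"dz":0,"rx":0,"ry":0,"rz":0,"gripper":0.6},{"dx":0,"dy":0,"dz":0,"rx":0,"ry":0,"rz":0,"gripper":0.6},{"dx":0,"dy":0,"dz":0,"rx":0,"ry":0,"rz":0,"gripper":0.6},{"dx":0,"dy":0,"dz":0,"rx":0,"ry":0,"rz":0,"gripper":0.6}]'
```

```text
time: 12.55
eef_pos: [0.4847, 0.0762, 0.188]
tcp_rot: [3.142, -0.0, 1.59]
force: [-0.5, -0.4, -0.6]
finger_gap: 0.0564
finger_force: 0.0
```

```bash
python3 -m pendant '[{"dx":0,"dy":0,"dz":-10,"rx":0,"ry":0,"rz":0,"gripper":0.6},{"dx":0,"dy":0,"dz":-20,"rx":0,"ry":0,"rz":0,"gripper":0.6},{"dx":0,"dy":0,"dz":-25,"rx":0,"ry":0,"rz":0,"gripper":0.6},{"dx":0,"dy":0,"dz":-25,"rx":0,"ry":0,"rz":0,"gripper":0.6},{"dx":0,"dy":0,"dz":-25,"rx":0,"ry":0,"rz":0,"gripper":0.6},{"dx":0,"dy":0,"dz":-20,"rx":0,"ry":0,"rz":0,"gripper":0.6},{"dx":-20,"dy":-15,"dz":0,"rx":0,"ry":0,"rz":0,"gripper":0.6},{"dx":-35,"dy":-20,"dz":0,"rx":0,"ry":0,"rz":0,"gripper":0.6},{"dx":-35,"dy":-20,"dz":0,"rx":0,"ry":0,"rz":0,"gripper":0.6},{"dx":-35,"dy":-20,"dz":0,"rx":0,"ry":0,"rz":0,"gripper":0.6},{"dx":-35,"dy":-20,"dz":0,"rx":0,"ry":0,"rz":0,"gripper":0.6},{"dx":-35,"dy":-20,"dz":0,"rx":0,"ry":0,"rz":0,"gripper":0.6},{"dx":-35,"dy":-20,"dz":0,"rx":0,"ry":0,"rz":0,"gripper":0.6},{"dx":-20,"dy":-15,"dz":0,"rx":0,"ry":0,"rz":0,"gripper":0.6},{"dx":0,"dy":0,"dz":0,"rx":0,"ry":0,"rz":0,"gripper":0.6},{"dx":0,"dy":0,"dz":0,"rx":0,"ry":0,"rz":0,"gripper":0.6}]'
python3 - <<'E'
from h import *
for n in("side","top"):
    im,d=bot.get_image(n); cv2.imwrite(f"pics/end_{n}.png",im[:,:,::-1]); uv,P=cloud(n,d)
    S=P[(P[:,0]>.4)&(P[:,0]<.57)&(P[:,1]>-.03)&(P[:,1]<.145)&(P[:,2]>.2)&(P[:,2]<.25)]; print(n,len(S),np.round(np.percentile(S,[2,50,98],axis=0),4).tolist())
    for y0,y1 in((-.02,.03),(.1,.15)):
        q=S[(S[:,1]>y0)&(S[:,1]<y1)]; print("top z",np.round(np.percentile(q[:,2],[50,90]),4) if len(q) else None)
    for nm,z0,z1 in (("upring",.185,.2),("lowring",.055,.07)):
        q=P[(abs(P[:,0]-.483)<.03)&(P[:,1]>.155)&(P[:,1]<.2)&(P[:,2]>z0)&(P[:,2]<z1)]; print(nm,len(q),np.round(np.percentile(q,[2,50,98],axis=0),4).tolist() if len(q) else "")
E
```

```text
time: 13.88
eef_pos: [0.339, -0.1774, 0.3138]
tcp_rot: [3.14, 0.0, 1.586]
force: [-0.2, 0.3, 0.6]
finger_gap: 0.0565
finger_force: 0.0
side 1757 [[0.4763, -0.0178, 0.2011], [0.4833, 0.0631, 0.2142], [0.4957, 0.1418, 0.2195]]
top z [0.2124 0.2141]
top z [0.2177 0.2193]
upring 241 [[0.4689, 0.1582, 0.1855], [0.4784, 0.1702, 0.1937], [0.4984, 0.1852, 0.1995]]
lowring 138 [[0.4691, 0.1614, 0.0557], [0.4773, 0.1768, 0.0641], [0.4957, 0.1928, 0.0688]]
top 1195 [[0.4757, -0.0155, 0.208], [0.4845, 0.0604, 0.2161], [0.494, 0.1415, 0.2207]]
top z [0.2135 0.2151]
top z [0.219  0.2205]
upring 206 [[0.4677, 0.1586, 0.1875], [0.4808, 0.1715, 0.1951], [0.4966, 0.1885, 0.1987]]
lowring 32 [[0.4664, 0.1696, 0.0569], [0.4701, 0.1796, 0.066], [0.4738, 0.1903, 0.069]]
```

View pics/end_side.png

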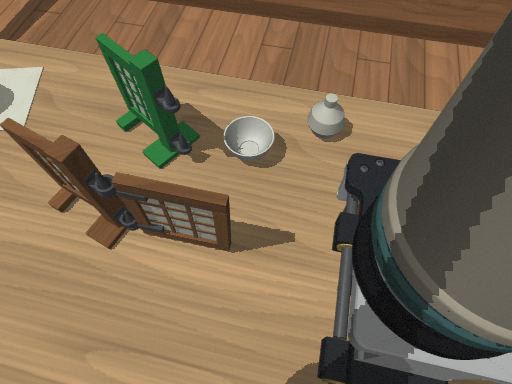

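The leaf hangs at (170,215) with both rings on their pins, at (103,183) and (127,218). Ring tops are at 0.194 and 0.064, which means both are on their seats; the free end sags about 2°, within the bore play. Bowl and green post are unmoved. I'll wait briefly, check that it is still and that the panel stands, then hand in.

```bash
python3 -m pendant '[{"dx":0,"dy":0,"dz":0,"rx":0,"ry":0,"rz":0,"gripper":0.6},{"dx":0,"dy":0,"dz":0,"rx":0,"ry":0,"rz":0,"gripper":0.6},{"dx":0,"dy":0,"dz":0,"rx":0,"ry":0,"rz":0,"gripper":0.6},{"dx":0,"dy":0,"dz":0,"rx":0,"ry":0,"rz":0,"gripper":0.6},{"dx":0,"dy":0,"dz":0,"rx":0,"ry":0,"rz":0,"gripper":0.6},{"dx":0,"dy":0,"dz":0,"rx":0,"ry":0,"rz":0,"gripper":0.6}]'
python3 - <<'E'
from h import *
im,d=bot.get_image("top"); uv,P=cloud("top",d)
S=P[(P[:,0]>.4)&(P[:,0]<.57)&(P[:,1]>-.03)&(P[:,1]<.145)&(P[:,2]>.2)&(P[:,2]<.25)]; print("leaf",np.round(np.percentile(S,[2,50,98],axis=0),4).tolist())
S=P[(P[:,0]>.54)&(P[:,0]<.64)&(P[:,1]>-.42)&(P[:,1]<-.15)&(P[:,2]>.203)&(P[:,2]<.22)]; print("panel",len(S),S.mean(0) if len(S) else "")
r=bot.hand_in(); print(r)
E
```

```text
time: 14.48
eef_pos: [0.3395, -0.1764, 0.313]
tcp_rot: [-3.142, -0.0, 1.59]
force: [0.4, -0.4, -0.1]
finger_gap: 0.0561
finger_force: 0.0
leaf [[0.4757, -0.0155, 0.2095], [0.4845, 0.0604, 0.2163], [0.4941, 0.1417, 0.221]]
panel 1201 [ 0.58417877 -0.28971307  0.2101297 ]
the job is handed in; nothing more can be done
None
```

The leaf hangs on both pins, fully seated and still, the panel and bowl are where they were, and the job was handed in at about 14.5 s.

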